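Open the back of the larger picture frame

TASK

Two picture frames lie face down on the print shop's bench. On the larger one, turn the steel swing tab right aside so that it is clear of the backing board, leave it there, and then lift the board out by its wooden batten. Set the board down, not dropped, flat with the batten up on the middle of the cork mat, and let go.

Things in the scene. Friction and masses are not known exactly. Their poses are not given: they have to be found in the camera images.
- frame: Larger of two dark wood frames lying face down (the smaller is 130 x 110 mm): 200 (x) x 160 (y) x 24 mm high, rails 32 mm wide, fixed. Origin: centre of its underside; z up, x along its long side to the far rail, which carries the tab: pivot at x = 86, y = 0. Recess 136 x 96 mm, floor at z = 16.
- tab (a joint): Larger frame's steel swing tab, rad; within 0.4 of 0 at first. 0: points to the frame's -x, over the board; positive: anticlockwise from above; limits +-1.6; clear of the board from 1.2 either way. 42 mm long from pivot, 12 wide, flat at z = 24.5 to 28.5 above the bench. Grip stud: upright, 12 mm diameter, 36 mm from pivot, top at z = 45. Light friction, 1 N at the stud; stays where left.
- board: Plywood backing board, 132 (x) x 92 (y) x 6 mm, about 120 g, loose in the larger frame's recess with 2 mm play, underside on the recess floor. Origin: centre of its underside; z up, x as the frame's x. A wooden batten to grip it by is fixed centrally on its top: 50 (x) x 16 (y) mm, from z = 6 to z = 26 mm.
- mat: Cork mat fixed on the bench, 200 (x) x 160 (y) x 6 mm. Origin: centre of its underside, z up; its top is at z = 6 mm.
Not all that is in view belongs to the job. Leave any pink or red look-alike of the board alone.

How it is judged (in metres and radians):
On the way, in this order (a step that is already met when the one before it is completed fails the run):
1. the tab is turned aside (1.2 rad or more, either way) while the board still lies in the frame ((value of joint tab above 1.2 rad or value of joint tab below -1.2 rad) and z of board in the frame of frame below 0.022 m and horizontal distance between board and frame below 0.008 m), for 0.2 s.
2. the board is lifted out, at least 40 mm above its seat (z of board in the frame of frame above 0.056 m).
3. the board is brought down to within 15 mm of the mat, still held by the fingers (horizontal distance between board and mat below 0.05 m and z of board in the frame of mat below 0.021 m and contact force between the fingers and board above 0.5 N).
At the end, for the whole second after the job is handed in: The board lies at rest flat (within 0.1 rad), batten up, on the cork mat, its centre within 40 mm of the mat's centre, and the larger frame's tab is still turned aside by at least 1.2 rad either way ((value of joint tab above 1.2 rad or value of joint tab below -1.2 rad) and horizontal distance between board and mat below 0.04 m and z of board in the frame of mat between 0.002 and 0.01 m and angle between board's own z axis and vertical below 0.1 rad and linear speed of board below 0.02 m/s and angular speed of board below 0.2 rad/s); the robot touches nothing.
It also fails if it takes over 48 s, if anything falls off the work surface, if the arm or the gripper's body presses on something with over 40 N, if the wrist force passes 120 N, or if a joint passes its speed limit or range.

ROBOT

A 7-joint arm with a two-finger parallel gripper is mounted at the origin on the work surface. World frame = base frame: x ahead of the robot, y to its left, z up, the work surface at z = 0. Lengths are in mm, angles in rad, forces in N, time in s.
With the tool pointing down it reaches from about 425 to 875 mm from the base axis. Payload 9.9 kg.
Tool frame: the origin (TCP) lies at the very end of the fingers, on their centre line; the grasp point (between the pads) lies behind it (r.tcp_to_grasp is the z of the grasp point in the tool frame, in mm); z points along the fingers, y is the line along which they close (so a half turn about z gives the same grasp; the last joint's range is limited). The gripper opens to 85 mm and grips with 20 to 120 N. Pads are 22 mm wide; open, the fingers measure 114 mm over their backs; the gripper's body (76 mm by 85 mm) begins 54 mm behind the grasp point. The pads swing forward as they close: fully open they stand 13 mm farther back than shut.
Start: joints at [-1.379, 0.576, 0.025, 1.437, -0.015, 1.129, -0.057], TCP at [183.806, 649.495, 231.289] pointing down, gripper open.
Joint ranges: [-2.76, 2.76], [-0.34, 2.15], [-1.52, 1.57], [0.19, 2.46], [-1.09, 4.23], [0.17, 1.99], [-2.82, 2.82]. Speed limits (rad/s): [2.22, 2.22, 3.01, 3.01, 3.14, 3.14, 3.14].

INTERFACE

Orientations are given as a rotation vector (axis times angle).
In Python, from rig import telemetry, snapshot, calibration, r gives the robot as it stands.
- The arm moves only by the tool jog_arm, never from a script. Its argument "steps" is a list that holds one entry, the list of rows, each a list of 4 numbers: the shift along the world's x, y, z in cm, then the turn about the world's z in degrees. In form: [[[dx, dy, dz, yaw], ...]]. A call has 1 to 5 rows; each row shifts and turns the commanded pose from where the row before left it; what a row does not reach is not made up. A row lasts 1/8 s, in which the tool goes at most 62.5 mm and 10.7 degrees, less where a joint would pass 70% of its speed; a pose out of reach is approached as far as the arm can. A call is refused whole if a number of a shift passes 6.25 or a number of a turn 10.7, either way. A call with a gripper value outside its range is refused whole. "fingers" is the finger opening in cm, from 0 to 8.54, set as the call begins (left out, the last holds). The fingers move at their own pace and stop on an object; "grip_force" is the grip in N (left out, the last holds). Time passes only in rows, so rows that do not move let the fingers close. It gives the time, the measured TCP pose, the force, the opening and the grip force at its end, in the units of the state.
- telemetry.read_state(): the state, without advancing time (a new reading comes with each control period).
- snapshot(name): name is "scene" or "side" or "wrist"; returns the picture (420x560x3 uint8, red, green, blue); there is no depth.
- calibration(name): a dict with "fx", "fy", "cx", "cy" (pixels), "dist" ([k1, k2, p1, p2, k3] as OpenCV has them; the pictures are not rectified), "cam_to_world" (4x4, takes a point from camera to world coordinates). Camera axes: x right, y down, z forward; pixel columns grow to the right and rows downward; lengths in mm; the calibration is good to about 2 mm. A picture is of the moment at which its call begins: read the wrist's pose just before it. calibration takes no time and is no camera call; for the wrist camera it gives the pose at the moment of the call.
- r.hand_in(): hands the job in; it is judged then, once.
The state is a dict: "t": time; "joints": joint angles; "dq": joint speeds; "joint_efforts": joint torques, N m; "position": TCP position; "tcp_rot": TCP orientation; "ft_force": force on the tool from outside, world axes, zero at the start; "moment": the same for the moment, N m; "opening": finger opening in mm; "gripper_force": force on a finger pad.
Only numpy, scipy, OpenCV 4.12 (cv2) and the standard library are available. Lean on these libraries where they do the work, as an engineer would, in place of code of your own. Each camera call takes 0.05 s, during which the arm holds its last target. There are 200 camera calls.

## Working session

There is one attempt and no reset: what is moved stays moved. The work goes in short steps, Python scripts to look and compute and a tool call to move; the robot and the scene stay as the last step left them, time stands still between calls to the robot, and variables do not carry over. Pictures are saved under pics/ and viewed, at most 10 in all, crops included, and the job is handed in when it is done.

Besides the shell and the picture viewer there is one more tool, called after "Request:" as name(argument=value, ...), one argument or row to a line, values as JSON. jog_arm: Moves the arm, as the interface text tells. Its arguments: {"type":"object","properties":{"steps":{"type":"array"},"fingers":{"type":"number"},"grip_force":{"type":"number"}},"required":["steps"]}

```bash
mkdir -p pics
cat > h.py <<'E'
import numpy as np,cv2
from rig import telemetry,snapshot,calibration,r
def save(n,f):
    im=snapshot(n); cv2.imwrite('pics/'+f,im[:,:,::-1]); return im
def w(c,px,z):
    K=np.array([[c['fx'],0,c['cx']],[0,c['fy'],c['cy']],[0,0,1.]])
    p=cv2.undistortPoints(np.array(px,float).reshape(-1,1,2),K,np.array(c['dist'],float))[:,0]
    T=np.array(c['cam_to_world']); d=np.c_[p,np.ones(len(p))]@T[:3,:3].T
    return T[:3,3]+d*((np.reshape(z,(-1,1))-T[2,3])/d[:,2:])
E
python3 - <<'E'
from h import *
a=save('scene','a.png');save('side','b.png')
s=telemetry.read_state();print(s,r.tcp_to_grasp)
for n in('scene','side','wrist'):print(np.round(calibration(n)['cam_to_world'],2).tolist())
E
```

```text
{'t': 0.1, 'joints': array([-1.37883146,  0.57648988,  0.02486417,  1.4378141 , -0.01498801,
        1.12900179, -0.05649587]), 'dq': array([ 0.00081256, -0.00177206,  0.00088459, -0.00103912,  0.00025852,
       -0.00034782,  0.00067191]), 'joint_efforts': array([ 5.93629084e-03, -7.67315197e+01,  2.25713588e+00, -2.86606228e+01,
        1.55923812e-02,  8.66026356e-03,  1.15534684e-05]), 'position': array([183.68746094, 649.10735375, 230.5046355 ]), 'tcp_rot': array([-4.31740559e-01, -3.11167157e+00,  2.39419854e-03]), 'ft_force': array([0.29342491, 0.35007017, 0.21331262]), 'moment': array([-0.02916987, -0.03480668, -0.03442483]), 'gripper_force': 0.0, 'opening': 85.61088262135415} -18.700000000000003
[[-0.7, 0.49, -0.52, 1105.23], [0.71, 0.47, -0.52, 596.83], [-0.01, -0.73, -0.68, 962.15], [0.0, 0.0, 0.0, 1.0]]
[[0.98, -0.15, 0.13, 304.83], [-0.2, -0.7, 0.69, -819.13], [-0.01, -0.7, -0.71, 794.0], [0.0, 0.0, 0.0, 1.0]]
[[0.27, 0.93, 0.25, 121.93], [0.96, -0.26, -0.07, 668.72], [-0.0, 0.26, -0.97, 372.35], [0.0, 0.0, 0.0, 1.0]]
```

View pics/a.png

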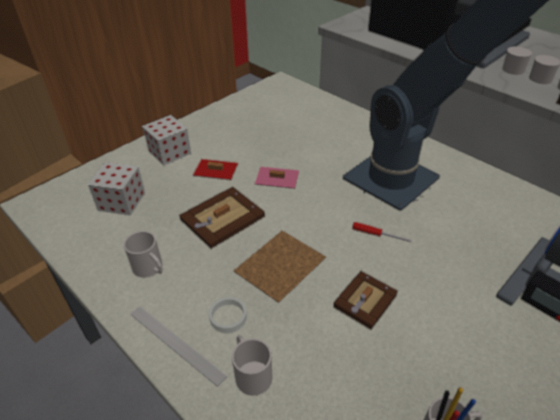

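The scene shows two dark frames, at (222,215) and (366,298). It also shows the cork mat at (281,265) and red and pink look-alikes at (216,169) and (278,177). The frame at (222,215) looks larger even though it is farther away, and I'll confirm that in an enlarged crop.

Run:
```python
from h import *
im=cv2.imread('pics/a.png')
cv2.imwrite('pics/c.png',cv2.resize(im[175:307,165:335],(765,594),interpolation=cv2.INTER_CUBIC))
```

```text
(no output)
```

View pics/c.png

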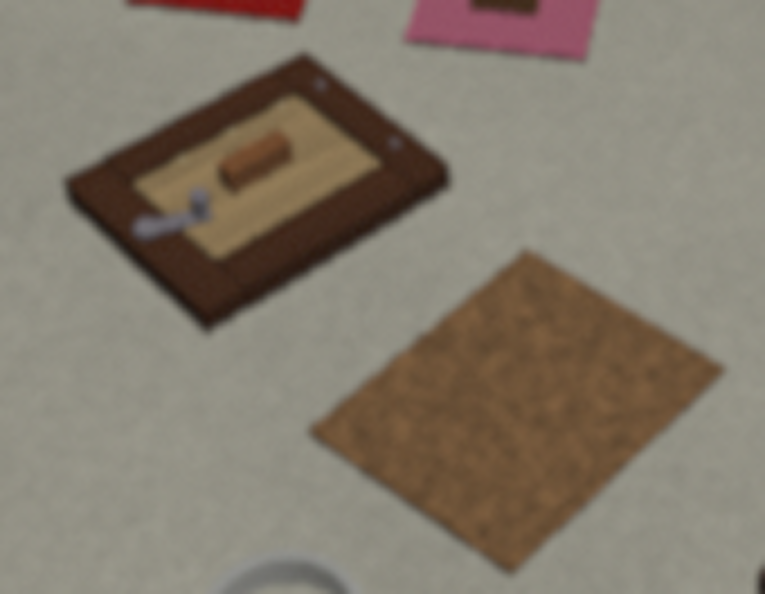

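The crop shows, in crop pixels at 4.5x:
- Frame top corners at (305,53), (68,182), (208,318), (449,172).
- Tab pivot at (145,227), stud top at about (200,193), batten at about (256,158).
- Mat corners at (527,250), (722,370), (511,573), (311,432).

Run:
```python
from h import *
c=calibration('scene')
q=lambda L:np.array(L)/4.5+[165,175]-0.4
F=w(c,q([(305,53),(68,182),(208,318),(449,172)]),24)
M=w(c,q([(527,250),(722,370),(511,573),(311,432)]),6)
for P in(F,M):
    print(np.round(P[:,:2],0).tolist(),P.mean(0).round(0),[round(np.linalg.norm(P[i]-P[i-1])) for i in range(4)],[round(float(np.degrees(np.arctan2(*(P[i]-P[i-1])[[1,0]]))),1) for i in range(4)])
print(w(c,q([(145,227),(200,193),(256,150)]),[28.5,45,42]).round(0))
s=telemetry.read_state()
import cv2 as v
R=v.Rodrigues(s['tcp_rot'])[0];print(R.round(2))
P=w(c,[(352,318-0),(335,300),(365,273),(397,294),(373,325)],24);print(P.round(0))
```

```text
[[409.0, -316.0], [604.0, -327.0], [617.0, -167.0], [424.0, -156.0]] [ 513. -241.   24.] [161, 195, 161, 193] [-95.2, -3.4, 85.3, 176.7]
[[427.0, -81.0], [418.0, 75.0], [613.0, 90.0], [624.0, -66.0]] [520.   4.   6.] [197, 157, 196, 156] [-175.6, 93.3, 4.3, -86.2]
[[ 597. -253.   28.]
 [ 563. -238.   45.]
 [ 510. -246.   42.]]
[[-0.96  0.27 -0.  ]
 [ 0.27  0.96 -0.  ]
 [-0.   -0.   -1.  ]]
[[534. 257.  24.]
 [521. 195.  24.]
 [402. 195.  24.]
 [400. 293.  24.]
 [515. 305.  24.]]
```

Request:
jog_arm(
  steps=[
    [[4.2,-4.5,0,0],[4.2,-4.5,0,0],[4.2,-4.5,0,0],[4.2,-4.5,0,0],[4.2,-4.5,0,0]],
  ],
  fingers=8.5,
)

```text
t: 0.72
position: [394.8, 422.8, 231.1]
tcp_rot: [-0.432, -3.112, 0.0]
ft_force: [0.9, -0.3, -0.1]
opening: 85.2
gripper_force: 0.0
```

Request:
jog_arm(
  steps=[
    [[4.2,-4.5,0,0],[4.2,-4.5,0,0],[4.2,-4.5,0,0],[4.2,-4.5,0,0],[4.2,-4.5,0,0]],
  ],
)

```text
t: 1.35
position: [604.8, 197.9, 231.0]
tcp_rot: [-0.431, -3.111, 0.0]
ft_force: [1.2, 1.3, 0.5]
opening: 84.8
gripper_force: 0.0
```

Request:
jog_arm(
  steps=[
    [[-0.7,-5.5,0,0],[-0.7,-5.5,0,0],[-0.7,-5.5,0,0],[-0.7,-5.5,0,0],[-0.7,-5.5,0,0]],
  ],
)

```text
t: 1.98
position: [568.2, -77.2, 231.1]
tcp_rot: [-0.432, -3.111, 0.0]
ft_force: [0.7, 0.9, -0.5]
opening: 84.8
gripper_force: 0.0
```

Request:
jog_arm(
  steps=[
    [[-0.2,-5.4,0,0],[-0.2,-5.4,0,0],[-0.1,-5.3,0,0],[0,0,0,0],[0,0,0,0]],
  ],
  fingers=2.2,
  grip_force=20,
)

```text
t: 2.6
position: [563.7, -235.9, 230.8]
tcp_rot: [-0.432, -3.111, -0.001]
ft_force: [-0.2, 0.8, 0.5]
opening: 22.1
gripper_force: 0.0
```

Run:
```python
from h import *
import pickle
pickle.dump(calibration('wrist'),open('w1.p','wb'))
im=save('wrist','d0.png')
cv2.imwrite('pics/d.png',cv2.resize(im[:,:,::-1],(800,600),interpolation=cv2.INTER_CUBIC))
```

```text
(no output)
```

View pics/d.png

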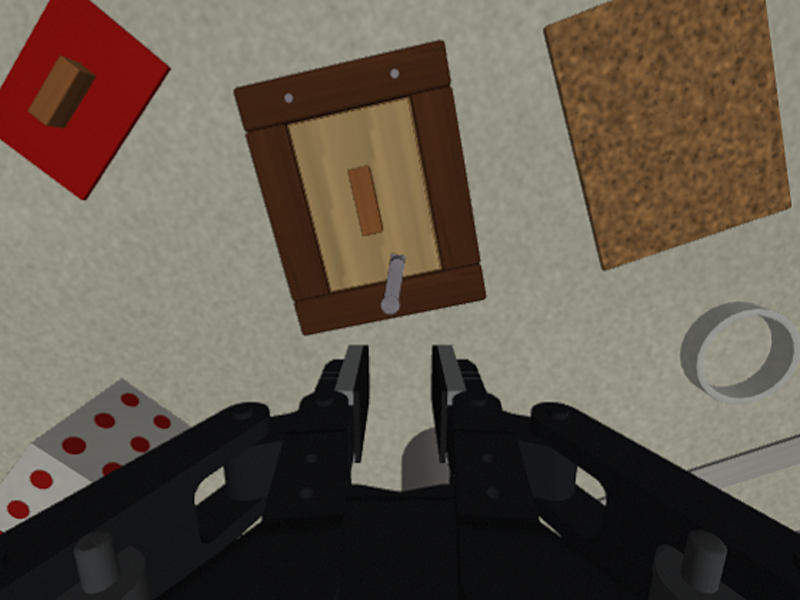

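The wrist view (800x600) confirms the larger frame and its tab:
- Pivot at (391,304), stud top at (397,258).
- Batten top corners at (348,168), (370,165), (382,232), (361,236).
- Frame corners at (234,89), (443,41), (485,299), (303,334).

Run:
```python
from h import *
import pickle
c=pickle.load(open('w1.p','rb'))
q=lambda L:(np.array(L)+.5)/800*560-.5
F=w(c,q([(234,89),(443,41),(485,299),(303,334)]),24);B=w(c,q([(348,168),(370,165),(382,232),(361,236)]),42)
ang=lambda v:round(float(np.degrees(np.arctan2(v[1],v[0]))),1)
print(F.round(0)[:,:2].tolist(),F.mean(0).round(1),ang(F[2]-F[1]),ang(F[3]-F[0]),ang(F[0]-F[1]),ang(F[3]-F[2]))
print(B.round(0)[:,:2].tolist(),B.mean(0).round(1),ang(B[2]-B[1]+B[3]-B[0]))
T=w(c,q([(391,304),(397,257)]),[28.5,45]);print(T.round(1),ang(T[1]-T[0]),np.linalg.norm((T[1]-T[0])[:2]))
```

```text
[[407.0, -316.0], [418.0, -160.0], [614.0, -174.0], [602.0, -330.0]] [ 510.1 -245.1   24. ] -4.1 -4.0 -94.1 -94.4
[[484.0, -250.0], [486.0, -234.0], [535.0, -240.0], [534.0, -256.0]] [ 509.9 -245.1   42. ] -6.2
[[ 595.3 -250.2   28.5]
 [ 556.4 -233.8   45. ]] 157.3 42.2513807533813
```

Request:
jog_arm(
  steps=[
    [[-0.1,0,-5,-6.7],[0,0,-5,0],[0,0,-4.5,0],[0,0,-3,0],[0,0,-2.1,0]],
  ],
)

```text
t: 3.28
position: [562.8, -234.0, 33.7]
tcp_rot: [-0.608, -3.08, -0.002]
ft_force: [0.0, -0.1, 0.9]
opening: 22.3
gripper_force: 0.0
```

Run:
```python
from h import *
a=save('wrist','e0.png')[:,:,::-1];b=save('side','e1.png')[:,:,::-1];
print(telemetry.read_state()['ft_force'],telemetry.read_state()['position'])
C=calibration('side');T=np.array(C['cam_to_world']);p=np.linalg.inv(T)@[562,-236,40,1]
u,v=int(C['fx']*p[0]/p[2]+C['cx']),int(C['fy']*p[1]/p[2]+C['cy']);print(u,v)
u0,v0=max(u-50,0),max(v-60,0)
x=cv2.resize(a,(400,300));y=cv2.resize(b[v0:v0+75,u0:u0+100],(400,300),interpolation=cv2.INTER_CUBIC)
cv2.imwrite('pics/e.png',np.hstack([x,y]))
```

```text
[-0.43218362 -0.23136102 -0.1183576 ] [ 561.95199863 -233.90896015   33.15851971]
350 252
```

View pics/e.png

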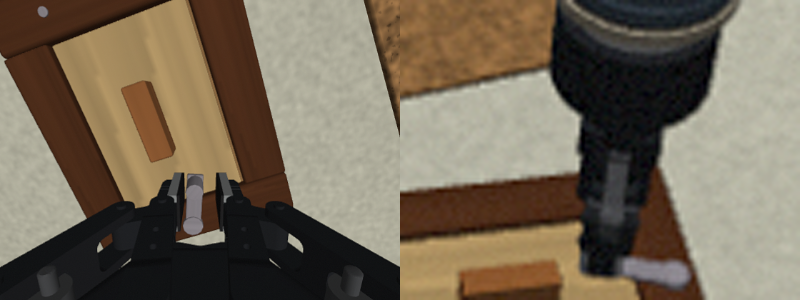

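The stud sits between the pads, with its top at about (195,180) in the left half. I'll swing it clockwise along the arc.

Request:
jog_arm(
  steps=[
    [[0.22,0.4,0,-7],[0.27,0.38,0,-7],[0.31,0.34,0,-7],[0.35,0.3,0,-7],[0.39,0.26,0,-7]],
  ],
)

```text
t: 4.0
position: [579.2, -218.7, 36.6]
tcp_rot: [1.514, 2.751, 0.001]
ft_force: [-1.8, -1.1, -0.1]
opening: 22.1
gripper_force: 0.5
```

Request:
jog_arm(
  steps=[
    [[0.42,0.21,0,-7],[0.43,0.15,0,-7],[0.46,0.1,0,-7],[0.46,0.05,0,-7],[0.4,0,0,-6]],
  ],
)

```text
t: 4.62
position: [600.8, -213.2, 36.5]
tcp_rot: [2.252, 2.19, 0.002]
ft_force: [-0.6, -0.5, 0.3]
opening: 21.7
gripper_force: 0.5
```

Run:
```python
from h import *
a=save('wrist','f0.png')[:,:,::-1];cv2.imwrite('pics/f.png',a)
s=telemetry.read_state();print(s['position'],s['ft_force'],s['joints'])
```

```text
[ 601.35341044 -212.99823633   36.38117599] [-0.34052713 -0.61596575  1.66832263] [-0.00828235  0.79021006  0.47169274  1.74931856 -0.51043049  0.72541406
  0.70029622]
```

View pics/f.png

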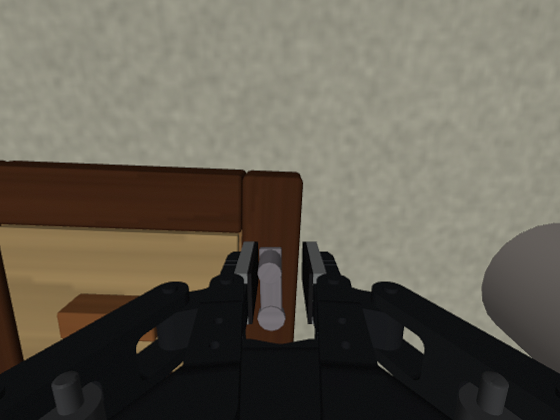

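Request:
jog_arm(
  steps=[
    [[0,0,4,0],[0,0,5,0],[-1.8,-0.6,1,9.7],[-1.8,-0.6,0,9.7],[-1.8,-0.6,0,9.7]],
  ],
)

```text
t: 5.3
position: [546.0, -231.7, 136.6]
tcp_rot: [1.614, 2.693, 0.002]
ft_force: [-1.0, 0.4, -1.2]
opening: 21.7
gripper_force: 0.0
```

Request:
jog_arm(
  steps=[
    [[-1.8,-0.7,0,9.7],[-1.8,-0.7,0,9.7],[0,0,0,9.7],[0,0,0,9.7],[0,0,0,9.8]],
  ],
  fingers=5,
)

```text
t: 5.92
position: [510.4, -245.8, 136.5]
tcp_rot: [0.364, 3.119, -0.0]
ft_force: [-0.2, -0.4, 0.5]
opening: 50.2
gripper_force: 0.0
```

Request:
jog_arm(
  steps=[
    [[0,0,0,9.8],[0,0,0,0]],
  ],
)

```text
t: 6.18
position: [510.3, -246.1, 136.3]
tcp_rot: [0.108, 3.138, 0.0]
ft_force: [0.5, 0.7, -0.5]
opening: 49.6
gripper_force: 0.0
```

Run:
```python
from h import *
import pickle
pickle.dump(calibration('wrist'),open('w2.p','wb'))
a=save('wrist','g0.png')[:,:,::-1];cv2.imwrite('pics/g.png',cv2.resize(a,(800,600),interpolation=cv2.INTER_CUBIC))
s=telemetry.read_state();print(s['position'],s['ft_force'],cv2.Rodrigues(s['tcp_rot'])[0][:,1])
```

```text
[ 510.25379447 -246.22029659  136.10714735] [-0.5651836 -0.479243   0.1675484] [7.18278801e-02 9.97417035e-01 1.18968221e-04]
```

View pics/g.png

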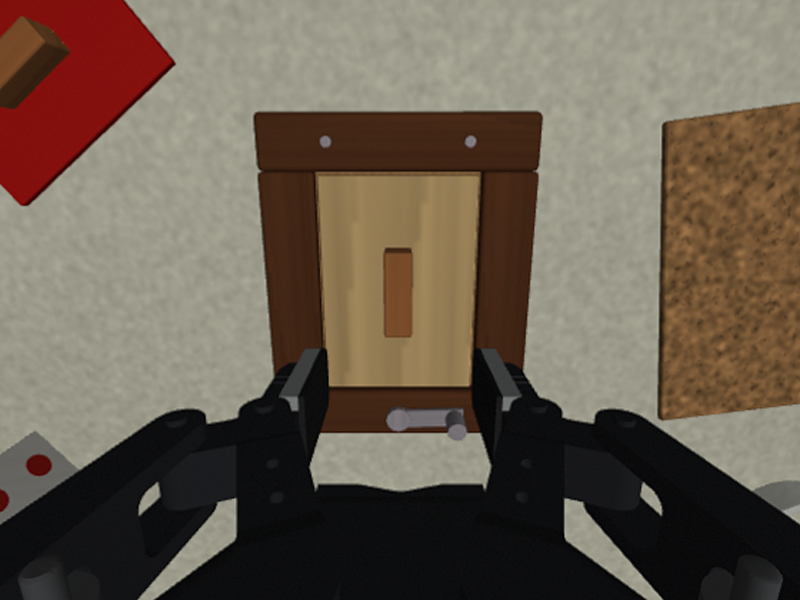

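The tab now lies along the far rail, from pivot (398,419) to stud (455,425), clear of the board. The batten at (398,293) is centred between the pads, so I'll descend and grip.

Request:
jog_arm(
  steps=[
    [[0,0.1,-4,0],[0,0,-4,0],[0,0,-2,0],[0,0,-1,0],[0,0,0,0]],
  ],
)

```text
t: 6.85
position: [510.0, -245.4, 25.3]
tcp_rot: [-0.111, -3.139, 0.0]
ft_force: [-0.0, 0.1, 0.5]
opening: 49.8
gripper_force: 0.0
```

Request:
jog_arm(
  steps=[
    [[0,0,0,0],[0,0,0,0],[0,0,0,0],[0,0,0,0]],
  ],
  fingers=0.5,
  grip_force=50,
)

```text
t: 7.35
position: [510.5, -246.0, 26.4]
tcp_rot: [0.11, 3.138, -0.001]
ft_force: [-1.7, -0.8, 5.9]
opening: 14.9
gripper_force: 49.9
```

Request:
jog_arm(
  steps=[
    [[0,0,0.5,0],[0,0,1,0],[0,0,1.5,0],[0,0,3,0],[0,0,4,0]],
  ],
)

```text
t: 7.98
position: [509.4, -245.4, 126.6]
tcp_rot: [-0.11, -3.139, -0.001]
ft_force: [0.8, 0.4, -1.2]
opening: 14.9
gripper_force: 49.0
```

Run:
```python
from h import *
a=save('wrist','h0.png')[:,:,::-1];b=save('side','h1.png')[:,:,::-1]
cv2.imwrite('pics/h.png',np.hstack([cv2.resize(a,(400,300)),cv2.resize(b,(400,300),interpolation=cv2.INTER_AREA)]))
s=telemetry.read_state();print(s['position'],s['ft_force'],s['gripper_force'])
```

```text
[ 512.08163479 -246.75211125  130.12919471] [ 0.51393576 -0.24631582 -0.60335901] 49.069780111312866
```

View pics/h.png

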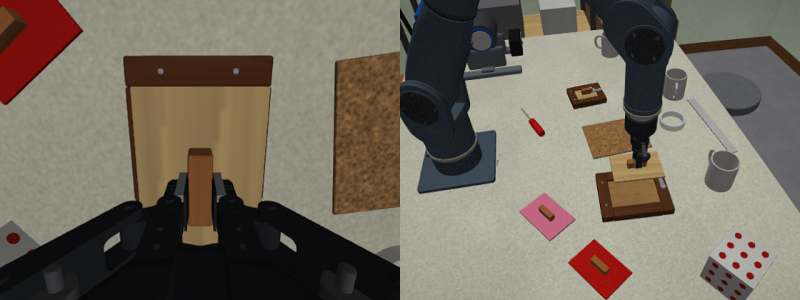

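The board is lifted clear, held level with the batten up between the pads. Next I'll carry it over the mat.

Request:
jog_arm(
  steps=[
    [[0.1,3,0,1.7],[0.2,5,0,1.7],[0.2,6,0,1.7],[0.2,6,0,1.7],[0.1,4.7,0,1.7]],
  ],
)

```text
t: 8.7
position: [517.6, 4.2, 125.5]
tcp_rot: [-0.127, 3.139, 0.001]
ft_force: [0.7, -0.4, -1.3]
opening: 14.5
gripper_force: 49.1
```

Request:
jog_arm(
  steps=[
    [[0,0,-3,0],[0,0,-3,0],[0,0,-2,0],[0,0,-1.5,0],[0,0,-0.5,0]],
  ],
)

```text
t: 9.32
position: [517.6, 1.3, 24.7]
tcp_rot: [0.123, -3.138, 0.0]
ft_force: [0.1, -0.4, -1.8]
opening: 14.6
gripper_force: 49.1
```

Run:
```python
from h import *
a=save('scene','i0.png')[:,:,::-1];b=save('side','i1.png')[:,:,::-1]
cv2.imwrite('pics/i.png',np.hstack([cv2.resize(a[195:315,200:360],(400,300),interpolation=cv2.INTER_CUBIC),cv2.resize(b[130:280,230:430],(400,300),interpolation=cv2.INTER_CUBIC)]))
s=telemetry.read_state();print(s['position'],s['ft_force'],s['gripper_force'])
```

```text
[517.87062855   1.33992566  25.20759739] [ 0.01382679 -0.81983066 -2.06739174] 49.089921712875366
```

View pics/i.png

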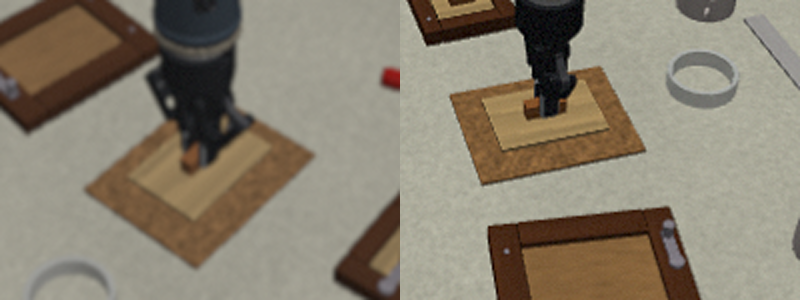

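The board hovers centred just above the mat, and the tab still lies along its rail at about (672,243). Now I'll lower it gently.

Request:
jog_arm(
  steps=[
    [[0,0,-0.3,0],[0,0,-0.2,0],[0,0,-0.2,0],[0,0,0,0],[0,0,0,0]],
  ],
)

```text
t: 10.05
position: [518.0, 1.4, 18.3]
tcp_rot: [-0.123, 3.139, -0.0]
ft_force: [-0.5, 0.3, -0.7]
opening: 14.6
gripper_force: 49.1
```

Request:
jog_arm(
  steps=[
    [[0,0,-0.1,0],[0,0,-0.1,0],[0,0,0,0],[0,0,0,0]],
  ],
)

```text
t: 10.55
position: [517.9, 1.4, 16.4]
tcp_rot: [-0.123, 3.139, -0.0]
ft_force: [-0.5, -1.0, 3.4]
opening: 14.9
gripper_force: 49.6
```

Request:
jog_arm(
  steps=[
    [[0,0,-0.1,0],[0,0,0,0],[0,0,0,0]],
  ],
)

```text
t: 10.92
position: [518.0, 1.4, 16.4]
tcp_rot: [-0.123, 3.138, 0.0]
ft_force: [-4.0, -0.0, 19.4]
opening: 14.6
gripper_force: 51.7
```

Request:
jog_arm(
  steps=[
    [[0,0,0,0],[0,0,0,0],[0,0,0,0],[0,0,0,0]],
  ],
  fingers=4.5,
)

```text
t: 11.42
position: [517.9, 1.4, 15.1]
tcp_rot: [0.123, -3.139, 0.0]
ft_force: [-0.1, -0.0, -0.1]
opening: 44.8
gripper_force: 0.0
```

Request:
jog_arm(
  steps=[
    [[0,0,1,0],[0,0,3,0],[0,0,5,0],[0,0,5,0],[0,0,0,0]],
  ],
)

```text
t: 12.05
position: [520.0, 1.4, 159.6]
tcp_rot: [-0.123, 3.132, 0.001]
ft_force: [-0.4, 0.6, 0.5]
opening: 44.7
gripper_force: 0.0
```

Run:
```python
from h import *
a=save('scene','j0.png')[:,:,::-1];b=save('side','j1.png')[:,:,::-1]
cv2.imwrite('pics/j.png',np.hstack([cv2.resize(a[175:325,170:370],(400,300),interpolation=cv2.INTER_CUBIC),cv2.resize(b[130:310,220:460],(400,300),interpolation=cv2.INTER_CUBIC)]))
```

```text
(no output)
```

View pics/j.png

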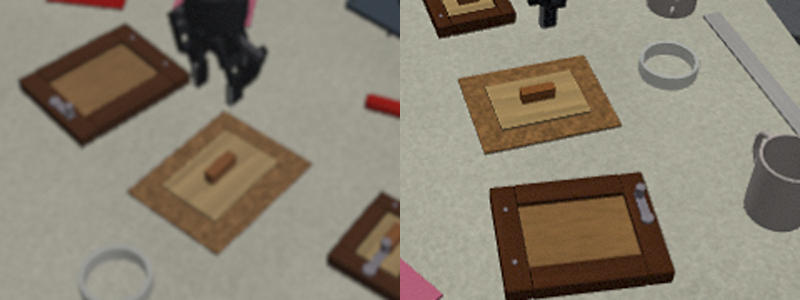

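The board lies flat and centred on the mat with the batten up, the tab is aside, and the gripper is clear.

```bash
python3 -c "
from h import *
print(r.hand_in())"
```

```text
the job is handed in; nothing more can be done
None
```

I turned the larger frame's tab aside, set the board flat with its batten up in the middle of the cork mat, let go, and handed the job in at about 12 s; the hand-in returned no verdict.

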